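# Seat the bicycle light in its sloping cradle and press the cleaner cap

### The job

To clean its lens, set the steel bicycle light, lens up and narrow nose downhill, fully home and flat in the matching pocket of the sloping grey cradle; lower it in, do not drop it. Once you have let go of it there, press the sprung cap of the cleaner canister beside the cradle right down and let it spring back up, leaving the light seated. Do not shift the tin, the bulb, the jar or the pot.

Things in the scene. Friction and masses are not known exactly. Their poses are not given: they have to be found in the camera images.
- light: Brushed-steel bicycle light, a T-like block 32 mm high, lens up: broad body 74 x 50 mm, then a nose 30 mm wide, 28 mm long (102 mm over all). 0.17 to 0.35 kg. Origin: centre of the underside of the BROAD BODY (body -37 to +37 mm in x, nose +37 to +65 mm); x towards the nose, y across, z up. Centre of mass 9 mm from the origin towards the nose. Grasp it across its 50 mm width.
- lens (a point): Point on the light's top (lens) face, 32 mm above its origin along its z. Same axes.
- cradle: Fixed grey cradle, a bed sloping 35 degrees, high end towards the robot, low end away from it, with a T-shaped pocket 12 mm deep. Origin: on the pocket floor where the light's origin belongs, 62 mm above the shelf; x down the slope (nose end), y across, z square out of the floor (up and away from the robot). When the light is home the two frames agree and its upper 20 mm stands out.
- pocket_mouth (a point): Centre of the cradle's pocket at its mouth, 12 mm above the cradle's origin along its z; same axes. The pocket fits the light with 2.5 mm clearance on each side (79 x 55 mm for the body, 35 mm wide for the nose), sides square to the floor, no lead-in; the rim is 8 mm thick or more, so the fingers must stay above this height when seating the light.
- canister: Fixed aluminium cleaner canister, 54 mm diameter on a 68 mm foot, about 140 mm to the left (+y) of the cradle. Origin: centre of its foot on the shelf; z up. Its cap's top is 152 mm above the shelf.
- cap_top (a point): Centre of the flat top of the canister's white sprung cap (36 mm diameter, 24 mm high); moves with the cap. z up.
- cap (a joint): How far the cap is pressed down, in m: 0 = up, 0.008 = right down (end stop). Sprung: about 2 N to start, about 8 N right down; springs back when released.
- tin: Bystander: plain rectangular steel tin 96 x 52 x 30 mm, with no nose. It and the light swap places from run to run. Origin: centre of its underside, x along its length.
- bulb: Bystander: white frosted reflector bulb standing on its face, 80 mm diameter, 116 mm high. Origin: centre of its underside.
- jar: Bystander: amber glass jar of spent batteries, 90 mm diameter, 115 mm high. Origin: centre of its underside.
- pot: Bystander: white ceramic pot, 110 mm diameter, 90 mm high. Origin: centre of its underside.

How it is judged:
By the outcome, as a careful person would: the job done as asked, in the order asked, and still so for the second after the job is handed in, with the robot touching nothing.
It also fails if it takes over 58 s, if anything falls off the work surface, if the arm or the gripper's body presses on something with over 40 N, if the wrist force passes 120 N, or if a joint passes its speed limit or range.

### The arm

A 7-joint arm with a two-finger parallel gripper is mounted at the origin on the work surface. World frame = base frame: x ahead of the robot, y to its left, z up, the work surface at z = 0. Lengths are in m, angles in degrees, forces in N, time in s.
With the tool pointing down it reaches from about 0.425 to 0.875 m from the base axis. Payload 4.7 kg.
Tool frame: the origin (TCP) lies on the centre line of the jaws, within the pads' length; the fingertips stand 17 mm ahead of it and the grasp point (between the pads) lies 2 mm behind it; z points along the fingers, y is the line along which they close (so a half turn about z gives the same grasp; the last joint's range is limited). The gripper opens to 87 mm and grips with 3 to 60 N. Pads are 19 mm wide; open, the fingers measure 117 mm over their backs; the gripper's body (75 mm by 190 mm) begins 51 mm behind the grasp point.
Start: joints at [0.808, 18.392, -4.016, 83.108, 1.295, 78.541, -3.26], TCP at [0.65, -0, 0.206] pointing down, gripper open.
Joint ranges: [-163.93, 163.93], [-17.29, 119.83], [-79.2, 71.16], [3.27, 140.29], [-89.18, 269.18], [5.43, 117.66], [-154.24, 154.24]. Speed limits (degrees/s): [147.25, 147.25, 180, 180, 180, 180, 180].

### API

Orientations are given as [roll, pitch, yaw] about the fixed x, y, z axes, in that order (R = Rz(yaw) Ry(pitch) Rx(roll)).
In Python, from cell import env, read_camera gives the robot as it stands.
- The arm moves only by the shell command python3 -m jog 'ROWS' [FORCE]. ROWS is JSON, a list of rows, each a list of 5 numbers: the opening, from 0 (shut) to 1 (fully open), then the shift along the tool's x, y, z each as a share of 0.02 m, from -1 to 1, then the turn about the tool's z as a share of 45 degrees, from -1 to 1. In form: [[gripper, x, y, z, yaw], ...]. A call has 1 to 12 rows; each row shifts and turns the commanded pose from where the row before left it, along the tool's axes as they then stand; what a row does not reach is not made up. A row lasts 1/12 s, in which the tool goes at most 41.7 mm and 7.16 degrees, less where a joint would pass 70% of its speed; a pose out of reach is approached as far as the arm can. A call with a number of a shift or a turn outside -1 to 1 is refused whole. A call with a gripper value outside its range is refused whole. The fingers move at their own pace and stop on an object; FORCE is the grip in N (left out, the last holds). Time passes only in rows, so rows that do not move let the fingers close. It gives the time, the measured TCP pose, the force, the opening and the grip force at its end, in the units of the state.
- env.get_obs(): the state, without advancing time (a new reading comes with each control period).
- read_camera(name): name is "scene" or "side" or "wrist"; returns a dict with "color" (480x640x3 uint8, red, green, blue), "range_z" (480x640 float32, m along the optical axis (not along the pixel's ray), 0 where there is no reading), "mtx" (3x3 intrinsics, pixels), "k1" (the pictures are not rectified: a ray, as slopes to the right and down, at radius r is drawn at 1 + k1 r^2 times it, then the intrinsics apply), "world_from_camera" (4x4, takes a point from camera to world coordinates); the wrist camera has in their place "T_tool_cam" (4x4, takes a point from camera to tool coordinates, whose origin is the TCP and whose axes are the flange's). Camera axes: x right, y down, z forward; pixel columns grow to the right and rows downward; lengths in m; the calibration is good to about 2 mm. A picture is of the moment at which its call begins: read the wrist's pose just before it.
- env.sign_off(): hands the job in; it is judged then, once.
The state is a dict: "time_s": time; "qpos": joint angles; "joint_velocities": joint speeds; "effort": joint torques, N m; "tool_pos": TCP position; "tool_rot": TCP orientation; "force": force on the tool from outside, world axes, zero at the start; "wrist_torque": the same for the moment, N m; "grip_width": finger opening in m; "grasp_force": force on a finger pad.
Only numpy, scipy, OpenCV 4.12 (cv2) and the standard library are available. Lean on these libraries where they do the work, as an engineer would, in place of code of your own. Each camera call takes 0.05 s, during which the arm holds its last target. There are 200 camera calls.

## Working session

There is one attempt and no reset: what is moved stays moved. The work goes in short steps, Python scripts to look and compute and a shell command to move; the robot and the scene stay as the last step left them, time stands still between calls to the robot, and variables do not carry over. Pictures are saved under pics/ and viewed, at most 10 in all, crops included, and the job is handed in when it is done.

```bash
ls; mkdir -p pics; python3 - <<'E'
from cell import env, read_camera
import cv2,numpy as np,pickle
o=env.get_obs(); print(o)
d={}
for n in("scene","side","wrist"):
    c=read_camera(n); d[n]=c; cv2.imwrite(f"pics/{n}0.png",c["color"][:,:,::-1]); print(n,c["mtx"].tolist(),c["k1"],c.get("world_from_camera",c.get("T_tool_cam")).round(3).tolist())
pickle.dump((o,d),open("d0.pkl","wb"))
E
```

```text
pics
{'time_s': 0.0, 'qpos': array([ 0.81024293, 18.43984652, -4.01595172, 83.17486382,  1.29596127,
       78.53984456, -3.26009547]), 'joint_velocities': array([-0.03079532,  0.12219537,  0.00246527, -0.13562862,  0.04874501,
       -0.00408985,  0.054026  ]), 'effort': array([-2.58547143e-04, -4.91284704e+01, -4.03903294e-01, -3.12526345e+01,
       -6.40594075e-02,  4.37659642e-02,  1.61017233e-04]), 'tool_pos': array([ 6.49420347e-01, -8.10181154e-05,  2.05053013e-01]), 'tool_rot': array([-1.79890743e+02,  6.50405667e-03,  9.00000073e+01]), 'force': array([-0.83360481,  0.51089075, -0.49861143]), 'wrist_torque': array([0.03043874, 0.03336962, 0.01548862]), 'grasp_force': 0.0, 'grip_width': 0.08680551907905404}
scene [[588.7809543983789, 0.0, 316.4234767324406], [0.0, 588.7809543983789, 255.14423965854513], [0.0, 0.0, 1.0]] -0.1366381720269938 [[0.391, 0.669, -0.633, 1.441], [0.92, -0.281, 0.271, -0.398], [0.003, -0.688, -0.725, 1.072], [0.0, 0.0, 0.0, 1.0]]
side [[599.8410327954425, 0.0, 322.8399351560928], [0.0, 599.8410327954425, 233.91612719743352], [0.0, 0.0, 1.0]] -0.1536101946134754 [[0.986, -0.115, 0.12, 0.444], [-0.166, -0.725, 0.669, -1.048], [0.01, -0.679, -0.734, 1.205], [0.0, 0.0, 0.0, 1.0]]
wrist [[381.36546287163225, 0.0, 322.65251265015013], [0.0, 381.36546287163225, 237.6068895965024], [0.0, 0.0, 1.0]] 0.00684149747649775 [[-0.001, -0.97, -0.242, 0.066], [1.0, -0.001, -0.0, 0.001], [-0.0, -0.242, 0.97, -0.18], [0.0, 0.0, 0.0, 1.0]]
```

View pics/scene0.png

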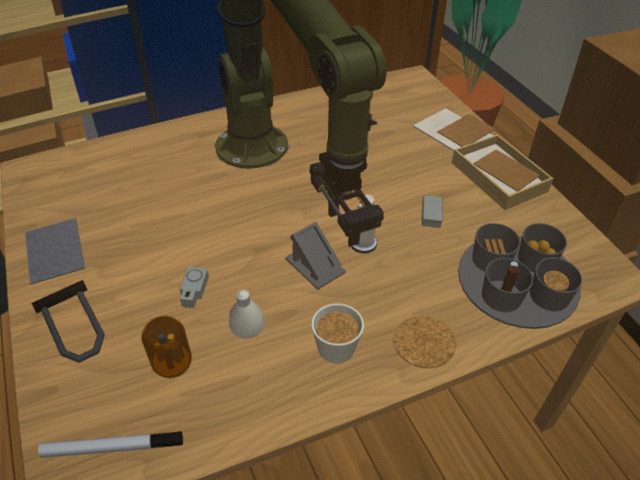

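View pics/side0.png

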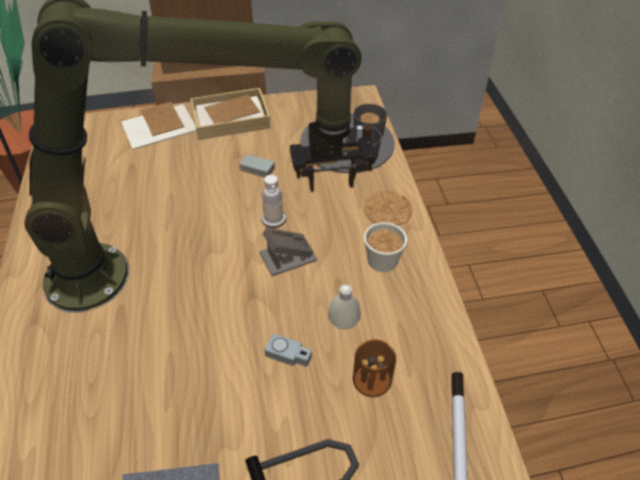

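```bash
cat > h.py <<'E'
import numpy as np,cv2
from scipy.spatial.transform import Rotation as R
def cloud(c,o=None):
    v,u=np.nonzero(c["range_z"]>0); z=c["range_z"][v,u]
    K=np.array(c["mtx"]); d=np.array([c["k1"],0,0,0,0.])
    s=cv2.undistortPoints(np.c_[u,v].astype(float)[:,None],K,d,None,None)[:,0] 
    P=np.c_[s*z[:,None],z]
    if "world_from_camera" in c: T=c["world_from_camera"]
    else:
        T=np.eye(4); T[:3,:3]=R.from_euler("xyz",o["tool_rot"],degrees=True).as_matrix(); T[:3,3]=o["tool_pos"]; T=T@c["T_tool_cam"]
    return P@T[:3,:3].T+T[:3,3], np.c_[u,v]
E
cat > m1.py <<'E'
import pickle; from h import *
o,d=pickle.load(open("d0.pkl","rb"))
W={}
for n in d: W[n]=cloud(d[n],o)
for n,seeds in dict(scene=dict(light=(193,285),tin=(432,211),bulb=(243,297),jar=(165,330),pot=(338,325),cradle=(315,255),can=(365,240)),side=dict(light=(285,347),tin=(257,165),bulb=(345,292),jar=(373,358),pot=(384,240),cradle=(290,245),cap=(271,181))).items():
    P,uv=W[n]
    for k,s in seeds.items():
        i=np.argmin(((uv-s)**2).sum(1)); print(n,k,P[i].round(3))
for n in W:
    P,uv=W[n]
    m=(P[:,2]>.02)&(P[:,2]<.05); Q=P[m]
    # height image 1mm/px, x .35...1.0 , y -.45..+.35
    H=np.zeros((550,800,3),np.uint8)
    m=(P[:,2]<.18)&(P[:,2]>-.02)&(P[:,0]>.35)&(P[:,0]<.9)&(abs(P[:,1])<.4)
    Q=P[m];od=np.argsort(Q[:,2]);Q=Q[od]
    col=cv2.applyColorMap(np.clip(Q[:,2]/.16*255,0,255).astype(np.uint8)[:,None],cv2.COLORMAP_TURBO)[:,0]
    H[((.9-Q[:,0])*1000).astype(int),((.4-Q[:,1])*1000).astype(int).clip(0,799)]=col
    cv2.imwrite(f"pics/h_{n}.png",H)
E
python3 m1.py
```

```text
scene light [ 0.512 -0.313  0.033]
scene tin [0.503 0.336 0.03 ]
scene bulb [ 0.658 -0.23   0.114]
scene jar [ 0.637 -0.404  0.062]
scene pot [ 0.777 -0.064  0.077]
scene cradle [ 0.549 -0.02   0.051]
scene can [0.536 0.121 0.035]
side light [ 0.493 -0.31   0.029]
side tin [0.488 0.335 0.026]
side bulb [ 0.642 -0.241  0.115]
side jar [ 0.679 -0.388  0.059]
side pot [ 0.78  -0.063  0.074]
side cradle [ 0.543 -0.02   0.049]
side cap [0.514 0.119 0.151]
```

View pics/h_side.png

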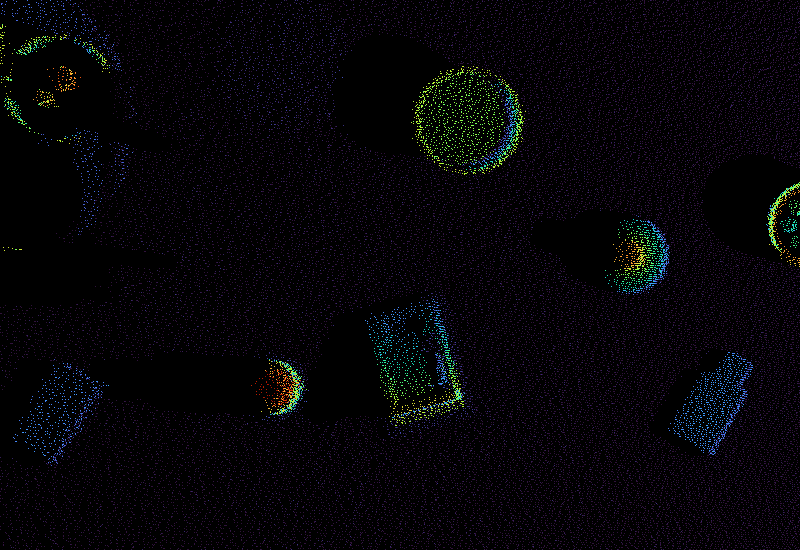

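```bash
cat >> h.py <<'E'
from scipy.optimize import minimize
def tsdf(x,y,c):  # T outline grown by c (m); <0 inside
    b=lambda x0,x1,h: np.maximum(np.maximum(x0-x,x-x1),abs(y)-h)
    return np.minimum(b(-.037-c,.037+c,.025+c),b(0,.065+c,.015+c))
def frame(p,tilt):  # p: x,y,z,yaw
    return R.from_euler("xyz",[0,tilt,p[3]],degrees=True).as_matrix()
def loc(P,p,tilt): return (P-p[:3])@frame(p,tilt)
def fit(P,p0,tilt,c,hin,hout,zr,rad=.085,fix_tilt=True):
    P=P[np.linalg.norm(P-np.array(p0[:3]),axis=1)<rad]
    def cost(q):
        p=np.array(p0)+q[:4]*[.001,.001,.001,1]; t=tilt+q[4]*(not fix_tilt)
        L=loc(P,p,t); L=L; s=1/(1+np.exp(np.clip(tsdf(L[:,0],L[:,1],c)/.0007,-50,50)))
        r=L[:,2]-(hin*s+hout*(1-s)); far=(tsdf(L[:,0],L[:,1],c)>.008)|(L[:,2]<zr[0])|(L[:,2]>zr[1])
        return np.where(far,.004,np.minimum(abs(r),.006)).mean()*1e3
    best=None
    for a in (-6,0,6):
        r=minimize(cost,[0,0,0,a,0],method="Nelder-Mead",options=dict(initial_simplex=np.array([[0,0,0,a,0],[6,0,0,a,0],[0,6,0,a,0],[0,0,3,a,0],[0,0,0,a+5,0],[0,0,0,a,2]]),maxiter=1500,xatol=.01,fatol=1e-5))
        if best is None or r.fun<best.fun: best=r
    q=best.x; return (np.array(p0)+q[:4]*[.001,.001,.001,1]).round(4),round(tilt+q[4]*(not fix_tilt),2),round(best.fun,3),len(P)
E
cat > m2.py <<'E'
import pickle,sys; from h import *
o,d=pickle.load(open("d0.pkl","rb"))
for n in d:
    P,_=cloud(d[n],o)
    for nm,a in dict(light=([.485,-.308,0,-30],0,0,.032,0,(-.01,.04)),cradle=([.53,-.02,.062,15],35,.0025,0,.012,(-.008,.02))).items():
        try: print(n,nm,fit(P,*a,fix_tilt=nm=="light"))
        except Exception as e: print(n,nm,e)
    m=(np.hypot(P[:,0]-.513,P[:,1]-.12)<.04)&(P[:,2]>.14)&(P[:,2]<.165)
    print(n,"cap",m.sum(),((P[m].min(0)+P[m].max(0))/2).round(4) if m.any() else "", np.median(P[m],0).round(4) if m.any() else "")
E
python3 m2.py
```

```text
scene light (array([ 4.8870e-01, -3.0720e-01, -1.0000e-04, -2.8912e+01]), np.float64(0.0), np.float64(3.603), 2929)
scene cradle (array([ 0.5272, -0.0166,  0.0612, 15.5616]), np.float64(34.92), np.float64(3.052), 2134)
scene cap 71 [0.5171 0.1253 0.1482] [0.5174 0.1353 0.1495]
side light (array([ 4.88300e-01, -3.06200e-01, -9.00000e-04, -2.99762e+01]), np.float64(0.0), np.float64(3.651), 3590)
side cradle (array([ 5.27300e-01, -1.29000e-02,  6.01000e-02,  1.30463e+01]), np.float64(34.49), np.float64(3.6), 1868)
side cap 129 [0.5118 0.1246 0.1482] [0.5128 0.1212 0.1488]
wrist light (array([  0.485,  -0.308,   0.   , -36.   ]), np.float64(0.0), np.float64(nan), 0)
wrist cradle (array([ 0.5265, -0.0175,  0.0628, 15.3566]), np.float64(35.14), np.float64(1.651), 14122)
wrist cap 4091 [0.514  0.1222 0.1478] [0.5176 0.1255 0.1525]h.py:25: RuntimeWarning: Mean of empty slice.
  return np.where(far,.004,np.minimum(abs(r),.006)).mean()*1e3
  ret = ret.dtype.type(ret / rcount)
```

View pics/wrist0.png

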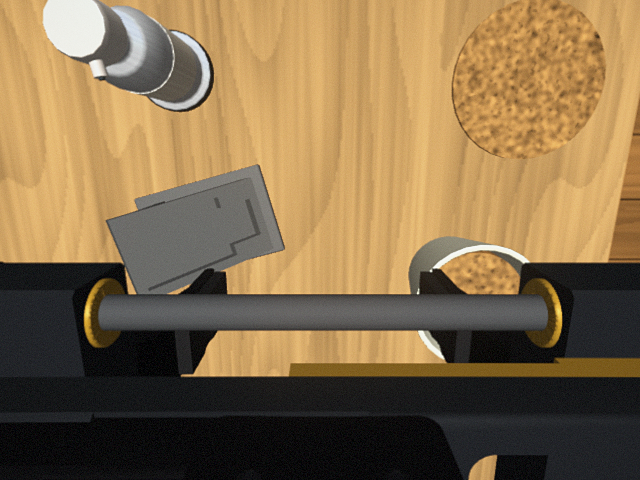

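```bash
python3 -m jog '[[1,-0.99,-0.76,0,0],[1,-0.99,-0.76,0,0],[1,-0.99,-0.76,0,0],[1,-0.99,-0.76,0,0],[1,-0.99,-0.76,0,0],[1,-0.99,-0.76,0,0],[1,-0.99,-0.76,0,0],[1,-0.99,-0.76,0,0],[1,-0.99,-0.76,0,0],[1,-0.99,-0.76,0,0],[1,-0.99,-0.76,0,0],[1,-0.99,-0.76,0,0]]'
python3 -m jog '[[1,-0.99,-0.76,0,0],[1,-0.99,-0.76,0,0],[1,0,0,0,0.15],[1,0,0,0,0.15],[1,0,0,0,0.15],[1,0,0,0,0.15],[1,0,0,0,0.15],[1,0,0,0,0.15],[1,0,0,0,0.15],[1,0,0,0,0.15],[1,0,0,0,0.15],[1,0,0,0,0.15]]'
python3 -m jog '[[1,0,0,0,0.15],[1,0,0,0,0.15],[1,0,0,0,0.15],[1,0,0,0,0.15],[1,0,0,0,0.15],[1,0,0,0,0.15],[1,0,0,0,0.15],[1,0,0,0,0.11],[1,0,0,0,0],[1,0,0,0,0]]'
cat > m3.py <<'E'
import pickle,sys; from h import *; from cell import env,read_camera
o=env.get_obs(); c=read_camera("wrist"); P,_=cloud(c,o); cv2.imwrite(f"pics/{sys.argv[1]}.png",c["color"][:,:,::-1])
print(o["tool_pos"].round(4),o["tool_rot"].round(2))
p,*r=fit(P,[.488,-.307,0,-29.5],0,0,.032,0,(-.01,.04)); print("light",p,r)
a=np.radians(o["tool_rot"][2]); d=p[:2]-o["tool_pos"][:2]
print("light origin in tool xy mm",(1e3*np.array([d@[np.cos(a),np.sin(a)],d@[np.sin(a),-np.cos(a)]])).round(1))
E
python3 m3.py w1
```

```text
time_s: 1.15
tool_pos: [0.4666, -0.2384, 0.206]
tool_rot: [-180.0, -0.0, 90.0]
force: [0.4, -0.4, 0.4]
grip_width: 0.087
grasp_force: 0.0
time_s: 2.15
tool_pos: [0.437, -0.2771, 0.2059]
tool_rot: [-180.0, 0.0, 22.2]
force: [-0.3, -0.1, 1.0]
grip_width: 0.087
grasp_force: 0.0
time_s: 2.98
tool_pos: [0.4371, -0.2771, 0.206]
tool_rot: [180.0, 0.0, -29.6]
force: [0.1, -0.1, -0.7]
grip_width: 0.087
grasp_force: 0.0
[ 0.4371 -0.2771  0.206 ] [ 1.800e+02  2.000e-02 -2.955e+01]
light [ 4.88000e-01 -3.07700e-01  1.40000e-03 -3.04239e+01] [np.float64(0.0), np.float64(3.057), 24166]
light origin in tool xy mm [59.4  1.5]
```

```bash
python3 -m jog '[[1,0.66,0.03,0,0.008],[1,0.66,0.03,0,0.008],[1,0.65,0,0,0],[1,0,0,0.9,0],[1,0,0,0.9,0],[1,0,0,0.9,0],[1,0,0,0.9,0],[1,0,0,0.9,0],[1,0,0,0.9,0],[1,0,0,0.9,0],[1,0,0,0.9,0],[1,0,0,0.5,0]]'
python3 -m jog '[[1,0,0,0.4,0],[1,0,0,0.35,0],[1,0,0,0,0],[0,0,0,0,0],[0,0,0,0,0],[0,0,0,0,0],[0,0,0,0,0],[0,0,0,0,0],[0,0,0,0,0],[0,0,0,0,0],[0,0,0,0,0],[0,0,0,0,0]]' 5
```

```text
time_s: 4.03
tool_pos: [0.4695, -0.2973, 0.05]
tool_rot: [180.0, 0.2, -30.3]
force: [0.2, 0.9, 0.3]
grip_width: 0.0869
grasp_force: 0.0
time_s: 5.03
tool_pos: [0.4707, -0.298, 0.0372]
tool_rot: [180.0, -0.0, -30.4]
force: [0.8, 0.3, 0.4]
grip_width: 0.0348
grasp_force: 0.0
```

```bash
python3 - <<'E'
from cell import env, read_camera
import cv2,numpy as np
o=env.get_obs(); print(o["tool_pos"],o["grip_width"],o["grasp_force"])
a=read_camera("side")["color"][280:420,210:370,::-1]; b=read_camera("scene")["color"][220:360,120:280,::-1]
w=read_camera("wrist")["color"][:,:,::-1]
cv2.imwrite("pics/c1.png",np.vstack([np.hstack([cv2.resize(a,(400,350)),cv2.resize(b,(400,350))]),cv2.resize(w[:,:],(800,600))[:250]]))
E
```

```text
[ 0.4707424  -0.29801785  0.03720449] 0.03482609087676621 0.0
```

View pics/c1.png

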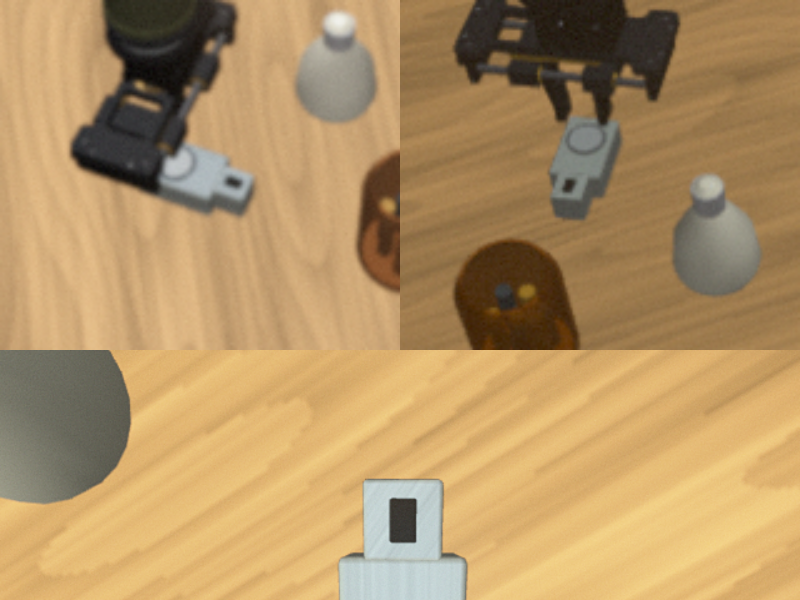

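```bash
python3 - <<'E'
from h import *; from cell import env,read_camera
o=env.get_obs()
for n in("wrist","side","scene"):
    P,_=cloud(read_camera(n),o)
    p,t,f,k=fit(P,[.50,-.312,0,-30],0,0,.032,0,(-.01,.04)); print(n,p,f,k)
    a=np.radians(o["tool_rot"][2]); d=p[:2]-o["tool_pos"][:2]
    print((1e3*np.array([d@[np.cos(a),np.sin(a)],d@[np.sin(a),-np.cos(a)]])).round(1))
P,_=cloud(read_camera("wrist"),o); T=(P-o["tool_pos"])@R.from_euler("xyz",o["tool_rot"],degrees=True).as_matrix()*1e3
for x in range(16,110,6):
    m=(abs(T[:,0]-x)<3)&(abs(T[:,1])<10); print(x,m.sum(),np.median(P[m,2]).round(4) if m.any() else 0)
E
```

```text
wrist [ 4.89300e-01 -3.07200e-01  1.40000e-03 -3.15237e+01] 2.985 60218
[20.7 -1.5]
side [ 4.98200e-01 -3.10400e-01 -1.10000e-03 -3.10404e+01] 3.689 3025
[30.  -3.2]
scene [ 4.87900e-01 -3.07200e-01  1.00000e-04 -3.16544e+01] 3.638 3068
[19.5 -0.7]
16 530 0.0347
22 2075 0.1514
28 12923 0.1658
34 2733 0.1404
40 587 0.0331
46 525 0.0331
52 545 0.0329
58 552 0.0329
64 557 0.0337
70 557 0.0338
76 600 0.0334
82 473 0.0329
88 295 0.0011
94 443 0.001
100 460 0.0011
106 488 0.0011
```

```bash
python3 - <<'E'
import pickle; from h import *; from cell import env,read_camera
o=env.get_obs(); print(o["time_s"],o["grip_width"])
P,_=cloud(read_camera("scene"),o); A=R.from_euler("xyz",o["tool_rot"],degrees=True).as_matrix()
def show(T,n):
    print(n)
    for z in range(-60,40,8):
        m=(abs(T[:,2]-z)<4)&(abs(T[:,1])<62)&(abs(T[:,0])<40)
        if m.any(): print(z,m.sum(),"x",np.percentile(T[m,0],[2,50,98]).round(),"y",np.percentile(T[m,1],[2,25,50,75,98]).round())
show((P-o["tool_pos"])@A*1e3,"scene now")
c=read_camera("scene")
cv2.imwrite("pics/c2.png",cv2.resize(c["color"][210:320,140:280,::-1],(763,600),interpolation=cv2.INTER_CUBIC))
o,d=pickle.load(open("d0.pkl","rb")); A=R.from_euler("xyz",o["tool_rot"],degrees=True).as_matrix()
for n in("wrist","scene","side"): show((cloud(d[n],o)[0]-o["tool_pos"])@A*1e3,n)
E
```

```text
5.3833 0.007125614965150846
scene now
-60 22 x [10. 13. 16.] y [-18. -12.   5.  10.  14.]
-52 25 x [ 6. 11. 15.] y [-18. -12.   2.   9.  14.]
-44 33 x [-1. 11. 15.] y [-16.  -9.   4.   6.  12.]
-36 31 x [-6. 11. 15.] y [-15. -12.  -5.   3.  10.]
-28 29 x [-8. 10. 14.] y [-15. -13.   1.   3.  10.]
-20 33 x [-8.  9. 16.] y [-15. -13.  -7.   3.  10.]
-12 6 x [ 0. 10. 12.] y [-14.  -9.   4.   7.  10.]
-4 2 x [13. 17. 21.] y [10. 11. 13. 15. 17.]
4 273 x [-12.  17.  39.] y [-27. -16.  -4.   8.  20.]
12 66 x [-15.   6.  38.] y [-28. -25. -18.   3.  22.]
20 19 x [-14.  14.  35.] y [-28. -27. -27. -26. -25.]
28 22 x [-11.  18.  39.] y [-55. -28. -27. -26.  55.]
36 536 x [-38.   2.  38.] y [-61. -45. -28.  47.  61.]
wrist
-60 526 x [-9. -3.  3.] y [-43. -43. -43.  44.  44.]
-52 215 x [-10.  -6.  -0.] y [-44. -43.  44.  44.  45.]
-44 463 x [-9. 10. 12.] y [-52. -47. -43.  48.  53.]
-36 463 x [-8. 10. 11.] y [-51. -47. -43.  48.  52.]
-28 476 x [ 3. 10. 11.] y [-51. -45.  44.  47.  52.]
-20 364 x [ 1.  9. 11.] y [-51. -44.  43.  45.  52.]
scene
-60 13 x [-7. -1.  2.] y [-48. -43. -42. -41. -39.]
-52 23 x [-11.   1.  10.] y [-49. -43.  55.  58.  59.]
-44 44 x [-12.  -4.   9.] y [-53. -44. -40.  55.  57.]
-36 45 x [-11.  -4.  11.] y [-46. -43.  53.  55.  57.]
-28 52 x [-11.  -4.  10.] y [-49. -43.  52.  53.  56.]
-20 52 x [-11.  -5.   9.] y [-51. -43.  49.  54.  56.]
-12 3 x [-10.  -3.   4.] y [-39.   2.  48.  50.  52.]
side
-60 28 x [-15. -11.   0.] y [-58. -46.  44.  49.  57.]
-52 34 x [-14.  -9.   0.] y [-55. -49.  44.  49.  55.]
-44 25 x [-14. -10.  -0.] y [-53. -47.  44.  47.  53.]
-36 22 x [-13.  -9.   8.] y [-52. -46.  43.  47.  52.]
-28 30 x [-13.  -8.   7.] y [-53. -50.  -1.  45.  51.]
-20 21 x [-12.  -9.   5.] y [-52. -47.  43.  46.  50.]
-12 3 x [-10.  -9.  -6.] y [-51. -50. -49.   1.  47.]
```

View pics/c2.png

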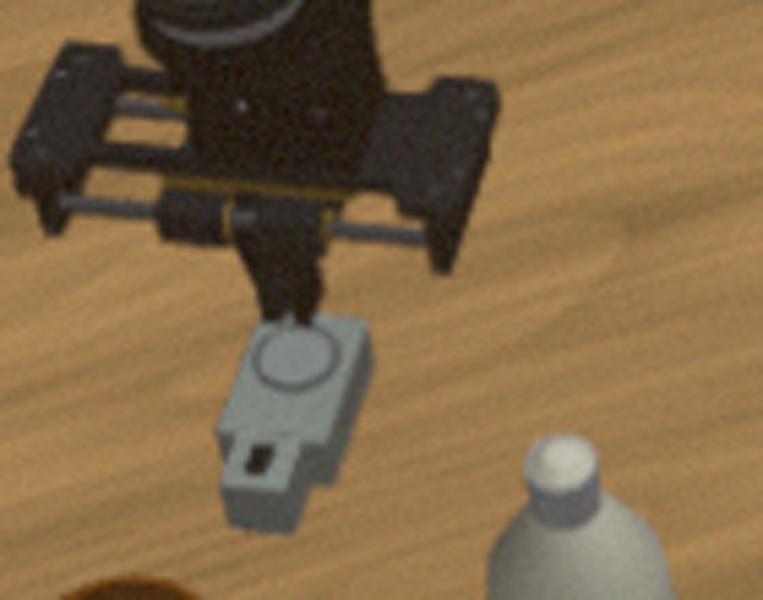

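```bash
python3 - <<'E'
import pickle; from h import *
o,d=pickle.load(open("d0.pkl","rb")); A=R.from_euler("xyz",o["tool_rot"],degrees=True).as_matrix()
for n in("wrist","scene","side"):
    T=(cloud(d[n],o)[0]-o["tool_pos"])@A*1e3
    m=(abs(T[:,1])<62)&(abs(T[:,1])>36)&(abs(T[:,0])<16)&(T[:,2]>-30)&(T[:,2]<40); print(n,np.histogram(T[m,2],np.arange(-30,42,3)))
E
```

```text
wrist (array([177, 195, 170, 163,  31,   0,   0,   0,   0,   0,   0,   0,   0,
         0,   0,   0,   0,   0,   0,   0,   0,   0,   0]), array([-30, -27, -24, -21, -18, -15, -12,  -9,  -6,  -3,   0,   3,   6,
         9,  12,  15,  18,  21,  24,  27,  30,  33,  36,  39]))
scene (array([22, 21, 21, 21, 12,  1,  0,  0,  0,  0,  0,  0,  0,  0,  0,  0,  0,
        0,  0,  0,  0,  0,  0]), array([-30, -27, -24, -21, -18, -15, -12,  -9,  -6,  -3,   0,   3,   6,
         9,  12,  15,  18,  21,  24,  27,  30,  33,  36,  39]))
side (array([ 9,  9, 10,  8,  5,  1,  0,  0,  0,  0,  0,  0,  0,  0,  0,  0,  0,
        0,  0,  0,  0,  0,  0]), array([-30, -27, -24, -21, -18, -15, -12,  -9,  -6,  -3,   0,   3,   6,
         9,  12,  15,  18,  21,  24,  27,  30,  33,  36,  39]))
```

```bash
python3 -m jog '[[1,0,0,0,0],[1,0,0,0,0],[1,0,0,0,0],[1,0,0,0,0],[1,0,0,0,0],[1,0,0,0,0],[1,0,0,0,0],[1,0,0,0,0],[1,0,0,0,0],[1,0,0,0,0],[1,0,0,0,0],[1,0,0,0,0]]'
python3 -m jog '[[1,0,0,0,0],[1,0,0,0,0],[1,0,0,0,0],[1,0,-0.05,0.25,0],[1,0,0,0.25,0],[1,0,0,0.25,0],[1,0,0,0.25,0],[1,0,0,0.25,0],[1,0,0,0.25,0],[1,0,0,0.18,0],[1,0,0,0,0]]'
python3 -m jog '[[0,0,0,0,0],[0,0,0,0,0],[0,0,0,0,0],[0,0,0,0,0],[0,0,0,0,0],[0,0,0,0,0],[0,0,0,0,0],[0,0,0,0,0],[0,0,0,0,0]]' 5
```

```text
time_s: 6.48
tool_pos: [0.4707, -0.298, 0.0372]
tool_rot: [-180.0, -0.0, -30.4]
force: [0.2, -0.5, -0.0]
grip_width: 0.075
grasp_force: 0.0
time_s: 7.4
tool_pos: [0.4705, -0.2968, 0.0025]
tool_rot: [180.0, 0.1, -30.4]
force: [0.1, 0.1, 0.3]
grip_width: 0.087
grasp_force: 0.0
time_s: 8.15
tool_pos: [0.4713, -0.2972, 0.0037]
tool_rot: [-180.0, -0.0, -30.4]
force: [-0.2, 0.3, 1.7]
grip_width: 0.0503
grasp_force: 5.0
```

Gripped (50.3 mm, 5 N). The true fingertips sit about 16 mm *behind* the reported TCP, not 17 mm ahead. Now I tip the light nose-down about its nose edge.

```bash
python3 -m jog '[[0,0.12,0,-0.32,0],[0,0.12,0,-0.32,0],[0,0.17,0,-0.29,0],[0,0.17,0,-0.29,0],[0,0.21,0,-0.26,0],[0,0.21,0,-0.26,0],[0,0.25,0,-0.23,0],[0,0.25,0,-0.23,0],[0,0,0,0,0],[0,0,0,0,0]]'
cat > m4.py <<'E'
import sys; from h import *; from cell import env,read_camera
# pose of held light: fit plane+T outline to visible top from side & scene & wrist; args x y z yaw tilt
o=env.get_obs(); print(o["tool_pos"].round(4),o["tool_rot"].round(1),o["grip_width"].round(4),o["grasp_force"].round(1),o["force"].round(1))
g=[float(v) for v in sys.argv[1:6]]
for n in("wrist","scene","side"):
    c=read_camera(n); P,_=cloud(c,o)
    L=loc(P,g,g[4]); m=(tsdf(L[:,0],L[:,1],.004)<0)&(abs(L[:,2]-.032)<.012)
    Q=P[m]
    if len(Q)<40: print(n,len(Q)); continue
    rng=np.random.default_rng(0);best=0   # robust plane
    for _ in range(300):
        a,b,e=Q[rng.choice(len(Q),3,False)]; k=np.cross(b-a,e-a); l=np.linalg.norm(k)
        if l<1e-5: continue
        k/=l; i=abs((Q-a)@k)<.0015
        if i.sum()>best: best=i.sum(); I=i
    q=Q[I]; ctr=q.mean(0); k=np.linalg.svd(q-ctr,full_matrices=False)[2][2]; k*=np.sign(k[2])
    print(n,len(Q),best,"tilt",np.degrees(np.arccos(k[2])).round(1),"downhill yaw",np.degrees(np.arctan2(k[1],k[0])).round(1),"ctr",ctr.round(4),end=" ")
    S=q@frame(g,g[4])-np.array(g[:3])@frame(g,g[4]); S*=1e3
    nm=S[:,0]>45
    print("nose tip x",np.percentile(S[:,0],99).round(1),"nose y",np.percentile(S[nm,1],[2,98]).round(1) if nm.sum()>5 else "", "body y",np.percentile(S[(S[:,0]>10)&(S[:,0]<35),1],[2,98]).round(1) if ((S[:,0]>10)&(S[:,0]<35)).sum()>5 else "","z",np.median(S[:,2]).round(1))
    cv2.imwrite(f"pics/{sys.argv[6]}_{n}.png",c["color"][:,:,::-1])
E
python3 m4.py .4955 -.312 .037 -30.4 35 t1
```

```text
time_s: 8.98
tool_pos: [0.4978, -0.3127, 0.048]
tool_rot: [-180.0, -0.1, -30.4]
force: [0.1, 0.1, -1.4]
grip_width: 0.0505
grasp_force: 5.0Traceback (most recent call last):
  File "m4.py", line 3, in <module>
    o=env.get_obs(); print(o["tool_pos"].round(4),o["tool_rot"].round(1),o["grip_width"].round(4),o["grasp_force"].round(1),o["force"].round(1))
                                                                         ^^^^^^^^^^^^^^^^^^^^^
AttributeError: 'float' object has no attribute 'round'
```

```bash
sed -i 's/o\["grip_width"\].round(4),o\["grasp_force"\].round(1)/o["grip_width"],o["grasp_force"]/' m4.py; python3 m4.py .4984 -.313 .037 -30.4 35 t1
```

```text
[ 0.4978 -0.3127  0.048 ] [-1.80e+02 -1.00e-01 -3.04e+01] 0.050479065911092774 4.999780431389809 [ 0.1  0.1 -1.4]
wrist 16616 13475 tilt 35.3 downhill yaw -30.8 ctr [ 0.5244 -0.3283  0.0557] nose tip x 61.5 nose y [-14.   14.5] body y [-22.8  23. ] z 32.6
scene 872 320 tilt 33.7 downhill yaw -37.1 ctr [ 0.5203 -0.3246  0.0575] nose tip x 62.6 nose y [-12.9  15.8] body y [-23.2  26.4] z 31.0
side 496 221 tilt 36.0 downhill yaw -30.3 ctr [ 0.5297 -0.3352  0.0469] nose tip x 63.8 nose y [-16.4  12.9] body y [-26.   22.4] z 30.1
```

```bash
python3 -m jog '[[0,0,0,0,0],[0,0,0,0,0],[0,0,0,0,0],[0,0,0,-0.3,0],[0,0,0,-0.6,0],[0,0,0,-0.8,0],[0,0,0,-0.95,0],[0,0,0,-0.95,0],[0,0,0,-0.95,0],[0,0,0,-0.95,0],[0,0,0,-0.95,0],[0,0,0,-0.95,0]]' 45
python3 -m jog '[[0,0,0,-0.5,-0.1],[0,0,0,-0.3,-0.13],[0,0,0,0,-0.13],[0,0,0,0,-0.13],[0,0,0,0,-0.13],[0,0,0,0,-0.13],[0,0,0,0,-0.13],[0,0,0,0,-0.13],[0,0,0,0,-0.008],[0,0,0,0,0]]'
python3 -m jog '[[0,0.2,-0.4,0,0],[0,0.361,-0.77,0,0],[0,0.361,-0.77,0,0],[0,0.361,-0.77,0,0],[0,0.361,-0.77,0,0],[0,0.361,-0.77,0,0],[0,0.361,-0.77,0,0],[0,0.361,-0.77,0,0],[0,0.361,-0.77,0,0],[0,0.361,-0.77,0,0],[0,0.361,-0.77,0,0],[0,0.361,-0.77,0,0]]'
python3 -m jog '[[0,0.361,-0.77,0,0],[0,0.361,-0.77,0,0],[0,0.361,-0.77,0,0],[0,0.361,-0.77,0,0],[0,0.361,-0.77,0,0],[0,0.361,-0.77,0,0],[0,0.16,-0.37,0,0],[0,0,0,0,0],[0,0,0,0,0]]'
python3 m4.py .549 -.011 .195 15.4 35 t2
```

```text
time_s: 10.13
tool_pos: [0.4968, -0.3123, 0.1976]
tool_rot: [-180.0, -0.0, -30.4]
force: [-0.1, 0.2, -2.8]
grip_width: 0.0495
grasp_force: 45.0
time_s: 10.97
tool_pos: [0.4969, -0.3124, 0.2123]
tool_rot: [180.0, -0.0, 15.2]
force: [-0.1, 0.7, -3.1]
grip_width: 0.0496
grasp_force: 45.0
time_s: 11.97
tool_pos: [0.5304, -0.1175, 0.2119]
tool_rot: [-180.0, -0.0, 15.3]
force: [-0.0, -0.2, -3.9]
grip_width: 0.0495
grasp_force: 45.0
time_s: 12.72
tool_pos: [0.5486, -0.0107, 0.2116]
tool_rot: [180.0, 0.0, 15.4]
force: [-0.5, 0.4, -3.7]
grip_width: 0.049
grasp_force: 45.0
[ 0.5486 -0.0107  0.2116] [180.    0.   15.4] 0.04895115198570556 44.99892711639404 [-0.5  0.4 -3.7]
wrist 16606 13735 tilt 34.7 downhill yaw 15.4 ctr [ 0.5785 -0.0026  0.2195] nose tip x 58.6 nose y [-13.9  14.4] body y [-22.5  23.1] z 37.7
scene 944 389 tilt 34.3 downhill yaw 21.2 ctr [ 0.5775 -0.0031  0.2193] nose tip x 61.5 nose y [-17.6  13.2] body y [-24.9  20.5] z 36.9
side 246 76 tilt 34.8 downhill yaw 13.3 ctr [ 0.5949 -0.0097  0.2076] nose tip x 61.3 nose y [-16.   12.9] body y [-27.3   0.7] z 35.9
```

```bash
python3 -m jog '[[0,-0.4,0.4,0,0],[0,-0.7,0.8,0,0],[0,-0.7,0.8,0,0],[0,-0.7,0.8,0,0],[0,-0.7,0.8,0,0],[0,-0.3,0.4,0,0],[0,0,0,0,0],[0,0,0,0,0]]'
cat > m5.py <<'E'
import sys; from h import *; from cell import env,read_camera
o=env.get_obs(); A=R.from_euler("xyz",o["tool_rot"],degrees=True).as_matrix()
c=read_camera("wrist"); P,_=cloud(c,o); cv2.imwrite(f"pics/{sys.argv[1]}.png",c["color"][:,:,::-1])
C,t,f,k=fit(P,[.5265,-.0175,.0628,15.4],35,.0025,0,.012,(-.008,.02),fix_tilt=False); print("cradle",C,t,f,k)
def light(P,g,tilt):
    for it in range(4):
        L=loc(P,g,tilt); m=(tsdf(L[:,0],L[:,1],.006)<0)&(abs(L[:,2]-.032)<(.012,.004,.0025,.0025)[it]); S=L[m]
        dz=np.median(S[:,2])-.032; S=S[abs(S[:,2]-.032-dz)<.002]
        n=S[(S[:,0]>.042)]; b=S[(S[:,0]>.015)&(S[:,0]<.034)]
        cy=lambda q:np.percentile(q[:,1],[.5,99.5]).mean()
        yn,yb=cy(n),cy(b); tip=np.percentile(n[:,0],99.5); sh=np.percentile(S[abs(S[:,1]-yb)>.018][:,0],99.5)
        dyaw=np.degrees((yn-yb)/(n[:,0].mean()-b[:,0].mean()))
        cf=np.polyfit(S[:,0],S[:,2],1)[0]; tilt-=np.degrees(cf)*.8
        yaw=g[3]+.8*dyaw
        d=np.array([((tip-.065)+(sh-.037))/2,yb-np.radians(dyaw)*b[:,0].mean(),dz])
        g=np.r_[g[:3]+frame(g,tilt)@d,yaw]
    print("tip",tip*1e3,"sh",sh*1e3,"n",len(S)); return g.round(4),round(tilt,2)
z=o["tool_pos"]-A@[.003,0,.012]*1; z=o["tool_pos"]+A@np.array([-.002,0,.010])
G,T=light(P,np.r_[z,15.4],35.); print("light",G,T)
print("tool",o["tool_pos"].round(4),"light in tool",((G[:3]-o["tool_pos"])@A*1e3).round(1))
# travel so that light sits at cradle-frame (0,0,h)
for h in(.04,.014,0): 
    w=C[:3]+frame(C,t)@[0,0,h]-G[:3]; print(h,"move tool xyz mm",(w@A*1e3).round(1),"world",w.round(4))
E
python3 m5.py w3
```

```text
time_s: 13.53
tool_pos: [0.5026, -0.1066, 0.2117]
tool_rot: [-180.0, -0.1, 15.3]
force: [-0.2, 0.6, -2.9]
grip_width: 0.0493
grasp_force: 45.0
cradle [ 0.5268 -0.0172  0.0627 15.2295] 34.98 1.791 13453
tip 65.2941428265616 sh 36.77493466020499 n 15122
light [ 0.5023 -0.1067  0.2023 15.2636] 34.5
tool [ 0.5026 -0.1066  0.2117] light in tool [-0.3  0.1  9.4]
0.04 move tool xyz mm [ 70.1 -79.8 106.9] world [ 0.0466  0.0955 -0.1068]
0.014 move tool xyz mm [ 55.1 -79.8 128.2] world [ 0.0322  0.0916 -0.1281]
0 move tool xyz mm [ 47.1 -79.8 139.7] world [ 0.0245  0.0895 -0.1396]
```

View pics/w3.png

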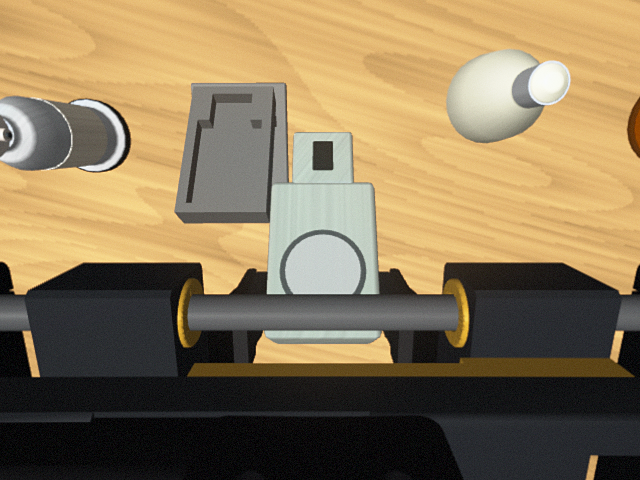

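```bash
python3 -m jog '[[0,0.25,-0.3,0,0],[0,0.5,-0.55,0,0],[0,0.5,-0.6,0,0],[0,0.5,-0.6,0,0],[0,0.5,-0.6,0,0],[0,0.5,-0.6,0,0],[0,0.5,-0.5,0,0],[0,0.255,-0.24,0,0],[0,0,0,0.5,0],[0,0,0,0.6,0],[0,0,0,0.6,0],[0,0,0,0.6,0]]'
python3 -m jog '[[0,0,0,0.6,0],[0,0,0,0.6,0],[0,0,0,0.6,0],[0,0,0,0.6,0],[0,0,0,0.4,0],[0,0,0,0.245,0],[0,0,0,0,0],[0,0,0,0,0]]'
python3 m5.py w4
```

```text
time_s: 14.58
tool_pos: [0.548, -0.0121, 0.1635]
tool_rot: [180.0, 0.1, 15.3]
force: [-0.9, -0.3, -2.7]
grip_width: 0.0493
grasp_force: 45.0
time_s: 15.25
tool_pos: [0.5491, -0.0107, 0.1047]
tool_rot: [180.0, -0.0, 15.4]
force: [-0.5, 0.9, -3.2]
grip_width: 0.0497
grasp_force: 45.0
cradle [ 0.5267 -0.0174  0.0627 15.2923] 35.29 3.545 19897
tip 65.44945485562155 sh 36.61601473052378 n 15124
light [ 5.488e-01 -1.070e-02  9.520e-02  1.523e+01] 34.53
tool [ 0.5491 -0.0107  0.1047] light in tool [-0.3 -0.1  9.5]
0.04 move tool xyz mm [ 0.   0.6 -0.1] world [ 0.0002 -0.0006  0.0001]
0.014 move tool xyz mm [-15.    0.6  21.1] world [-0.0143 -0.0046 -0.0211]
0 move tool xyz mm [-23.1   0.6  32.5] world [-0.0221 -0.0067 -0.0325]
```

```bash
python3 -m jog '[[0,-0.15,0.025,0.211,0],[0,-0.15,0,0.211,0],[0,-0.15,0,0.211,0],[0,-0.15,0,0.211,0],[0,-0.15,0,0.211,0],[0,0,0,0,0],[0,0,0,0,0]]'
python3 -m jog '[[0,-0.057,0,0.082,0],[0,-0.057,0,0.082,0],[0,-0.057,0,0.082,0],[0,0,0,0,0],[0,0,0,0,0]]'
```

```text
time_s: 15.88
tool_pos: [0.5342, -0.0153, 0.0832]
tool_rot: [-180.0, 0.0, 15.4]
force: [0.1, -0.0, -2.9]
grip_width: 0.0496
grasp_force: 45.0
time_s: 16.3
tool_pos: [0.5312, -0.0162, 0.0785]
tool_rot: [180.0, 0.0, 15.4]
force: [-0.3, -0.5, -3.2]
grip_width: 0.0495
grasp_force: 45.0
```

```bash
python3 -m jog '[[0,-0.057,0,0.082,0],[0,-0.057,0,0.082,0],[0,-0.057,0,0.082,0],[0,0,0,0,0],[0,0,0,0,0]]'
python3 -m jog '[[0,-0.014,0,0.02,0],[0,-0.014,0,0.02,0],[0,0,0,0,0],[0,0,0,0,0]]'
```

```text
time_s: 16.72
tool_pos: [0.5279, -0.0171, 0.0737]
tool_rot: [180.0, 0.0, 15.4]
force: [-1.0, -0.6, -2.3]
grip_width: 0.0497
grasp_force: 45.0
time_s: 17.05
tool_pos: [0.5279, -0.0171, 0.0733]
tool_rot: [180.0, -0.1, 15.4]
force: [0.2, 1.3, -0.5]
grip_width: 0.0495
grasp_force: 45.0
```

```bash
python3 -m jog '[[0,-0.014,0,0.02,0],[0,-0.014,0,0.02,0],[0,0,0,0,0],[0,0,0,0,0]]'
python3 -m jog '[[0,0,0,0,0],[0,0,0,0,0],[0,0,0,0.02,0],[0,0,0,0.02,0],[0,0,0,0.02,0],[0,0,0,0,0],[0,0,0,0,0]]' 5
python3 m5.py w5
```

```text
time_s: 17.38
tool_pos: [0.528, -0.017, 0.0731]
tool_rot: [180.0, -0.1, 15.4]
force: [1.9, 2.0, 4.6]
grip_width: 0.0493
grasp_force: 45.0
time_s: 17.97
tool_pos: [0.5277, -0.0172, 0.0718]
tool_rot: [180.0, -0.1, 15.4]
force: [0.9, 1.6, 6.8]
grip_width: 0.0499
grasp_force: 5.0
cradle [ 0.5271 -0.0172  0.0628 15.3068] 35.1 3.383 29973
tip 65.1378215104642 sh 36.748132102548986 n 15146
light [ 0.5269 -0.0175  0.0633 15.4237] 35.76
tool [ 0.5277 -0.0172  0.0718] light in tool [-0.9  0.1  8.5]
0.04 move tool xyz mm [ 23.3  -0.2 -32.2] world [0.0224 0.0064 0.0322]
0.014 move tool xyz mm [  8.3  -0.2 -10.9] world [0.008  0.0024 0.011 ]
0 move tool xyz mm [ 0.3 -0.2  0.5] world [ 0.0002  0.0003 -0.0005]
```

```bash
python3 -m jog '[[0.8,0,0,0,0],[0.8,0,0,0,0],[0.8,0,0,0,0],[0.8,0,0,0,0],[0.8,0,0,0,0],[0.8,0,0,0,0],[0.8,0,0,-0.3,0],[0.8,0,0,-0.6,0],[0.8,0,0,-0.9,0],[0.8,0,0,-0.9,0],[0.8,0,0,-0.9,0],[0.8,0,0,-0.9,0]]'
python3 m5.py w6
```

```text
time_s: 19.02
tool_pos: [0.5273, -0.0173, 0.1632]
tool_rot: [180.0, -0.1, 15.4]
force: [0.4, -0.6, 0.0]
grip_width: 0.0698
grasp_force: 0.0
cradle [ 0.5264 -0.0175  0.0632 15.2965] 34.96 3.202 16918
  return _methods._mean(a, axis=axis, dtype=dtype,
  ret = ret.dtype.type(ret / rcount)
Traceback (most recent call last):
  File "m5.py", line 19, in <module>
    G,T=light(P,np.r_[z,15.4],35.); print("light",G,T)
        ~~~~~^^^^^^^^^^^^^^^^^^^^^
  File "m5.py", line 11, in light
    yn,yb=cy(n),cy(b); tip=np.percentile(n[:,0],99.5); sh=np.percentile(S[abs(S[:,1]-yb)>.018][:,0],99.5)
          ~~^^^
  File "m5.py", line 10, in <lambda>
    cy=lambda q:np.percentile(q[:,1],[.5,99.5]).mean()
                ~~~~~~~~~~~~~^^^^^^^^^^^^^^^^^^
IndexError: index -1 is out of bounds for axis 0 with size 0
```

View pics/w6.png

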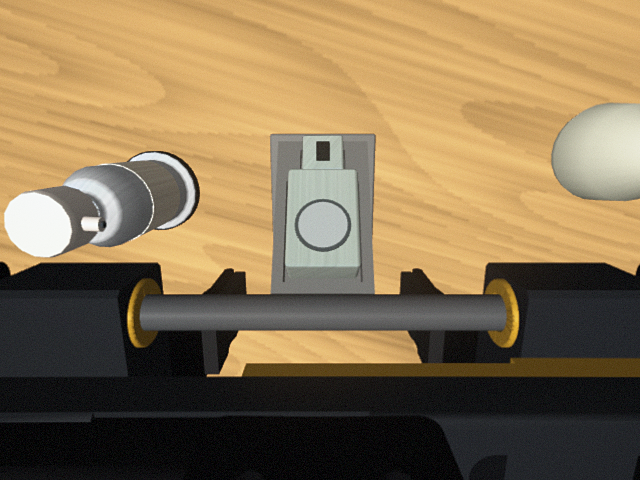

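```bash
python3 -m jog '[[0,0,0,-0.75,0],[0,0,0,-0.75,0],[0,0,0,0,0],[0,0,0,0,0],[0,0,0,0,0],[0,0,0,0,0],[0,0,0,0,0],[0,0,0,0,0],[0,0,0,0,0],[0,0,0,0,0],[0,0,0,0,0],[0,0,0,0,0]]' 20
cat > m6.py <<'E'
import sys; from h import *
src=open("m5.py").read(); exec(src[src.index("def light"):src.index("z=o[")])
from cell import env,read_camera
o=env.get_obs(); A=R.from_euler("xyz",o["tool_rot"],degrees=True).as_matrix()
P,_=cloud(read_camera("wrist"),o)
try: print("light",light(P,np.array([.5266,-.0174,.063,15.3]),35.))
except Exception as e: print("light not seen",e)
m=(np.hypot(P[:,0]-.515,P[:,1]-.123)<.035)&(P[:,2]>.14)&(P[:,2]<.17); Q=P[m]; zt=np.percentile(Q[:,2],90)
Q=Q[abs(Q[:,2]-zt)<.003]; (x,y),r=cv2.minEnclosingCircle(Q[:,:2].astype(np.float32)); print("cap",x,y,r,np.median(Q[:,2]),len(Q),Q[:,:2].mean(0))
print("tool",o["tool_pos"].round(4),o["grip_width"],"to cap tool mm",((np.r_[x,y,np.median(Q[:,2])]-o["tool_pos"])@A*1e3).round(1))
T=(P-o["tool_pos"])@A*1e3; m=(abs(T[:,0])<16)&(abs(T[:,1])<30)&(T[:,2]>-40)&(T[:,2]<30); print("finger z",np.percentile(T[m,2],[50,98,100]) if m.any() else "")
E
python3 m6.py
```

```text
time_s: 20.07
tool_pos: [0.527, -0.0173, 0.1909]
tool_rot: [180.0, 0.0, 15.4]
force: [0.0, -0.0, 0.2]
grip_width: 0.0023
grasp_force: 0.0
tip 65.70285722959282 sh 36.25895035166822 n 6573
light (array([ 0.5275, -0.0172,  0.0626, 15.2812]), np.float64(35.34))
cap 0.5139666795730591 0.12801866233348846 0.018024716526269913 0.15287255416153334 2803 [0.51429885 0.12764492]
tool [ 0.527  -0.0173  0.1909] 0.0022529439900843403 to cap tool mm [  26.1 -143.6   38. ]
finger z [-29.00805826 -18.02512623 -16.59661229]
```

```bash
python3 -m jog '[[0,0.16,-0.5,0,0],[0,0.16,-0.9,0,0],[0,0.16,-0.95,0,0],[0,0.16,-0.95,0,0],[0,0.16,-0.95,0,0],[0,0.16,-0.95,0,0],[0,0.16,-0.95,0,0],[0,0.185,-0.7,0,0],[0,0,-0.33,0,0],[0,0,0,0,0],[0,0,0,0,0]]'
python3 -m jog '[[0,0,0,0.5,0],[0,0,0,0.6,0],[0,0,0,0.6,0],[0,0,0,0.6,0],[0,0,0,0.2,0],[0,0,0,0,0],[0,0,0,0,0]]'
```

```text
time_s: 21.03
tool_pos: [0.5139, 0.1279, 0.1909]
tool_rot: [180.0, 0.0, 15.4]
force: [0.2, -0.8, -0.2]
grip_width: 0.0005
grasp_force: 0.0
time_s: 21.62
tool_pos: [0.5138, 0.1279, 0.1405]
tool_rot: [-180.0, 0.0, 15.4]
force: [-0.2, -0.0, 0.5]
grip_width: 0.0006
grasp_force: 0.0
```

```bash
python3 -m jog '[[0,0,0,0.15,0],[0,0,0,0.15,0],[0,0,0,0,0],[0,0,0,0,0]]'
python3 -m jog '[[0,0,0,0.1,0],[0,0,0,0.1,0],[0,0,0,0,0],[0,0,0,0,0]]'
```

```text
time_s: 21.95
tool_pos: [0.5147, 0.1282, 0.1356]
tool_rot: [180.0, -0.1, 15.4]
force: [0.6, 0.2, 2.3]
grip_width: 0.0006
grasp_force: 1.1
time_s: 22.28
tool_pos: [0.5147, 0.1282, 0.1316]
tool_rot: [180.0, -0.1, 15.4]
force: [1.4, 0.5, 5.9]
grip_width: -0.0
grasp_force: 2.5
```

```bash
python3 -m jog '[[0,0,0,0.1,0],[0,0,0,0.1,0],[0,0,0,0,0],[0,0,0,0,0]]'
python3 -m jog '[[0,0,0,0.06,0],[0,0,0,0.06,0],[0,0,0,0,0],[0,0,0,0,0]]'
```

```text
time_s: 22.62
tool_pos: [0.5147, 0.1283, 0.1281]
tool_rot: [180.0, -0.1, 15.4]
force: [-0.3, -0.3, 7.8]
grip_width: 0.0004
grasp_force: 3.7
time_s: 22.95
tool_pos: [0.5148, 0.1283, 0.1279]
tool_rot: [180.0, -0.1, 15.4]
force: [-5.7, -0.3, 19.6]
grip_width: 0.0004
grasp_force: 9.4
```

```bash
python3 -m jog '[[0,0,0,-0.2,0],[0,0,0,-0.3,0],[0,0,0,-0.4,0],[0,0,0,-0.6,0],[0,0,0,-0.8,0],[0,0,0,-0.9,0],[0,0,0,-0.9,0],[0,-0.9,0.8,0,0],[0,-0.9,0.8,0,0],[0,-0.7,0.8,0,0],[0,0,0.8,0,0],[0,0,0,0,0]]'
python3 m6.py
python3 - <<'E'
from cell import env, read_camera
import pickle; from h import *
o=env.get_obs(); o0,d=pickle.load(open("d0.pkl","rb"))
for n in("scene","side"):
    c=read_camera(n); P,_=cloud(c,o); P0,_=cloud(d[n],o0)
    for k,(x,y,z0,z1) in dict(tin=(.49,.336,.02,.05),bulb=(.645,-.235,.02,.13),jar=(.66,-.41,.02,.13),pot=(.78,-.07,.02,.1)).items():
        f=lambda Q:Q[(np.hypot(Q[:,0]-x,Q[:,1]-y)<.08)&(Q[:,2]>z0)&(Q[:,2]<z1)].mean(0).round(4)
        print(n,k,f(P0),f(P))
    cv2.imwrite(f"pics/end_{n}.png",c["color"][:,:,::-1])
E
```

```text
time_s: 23.95
tool_pos: [0.4825, 0.049, 0.2067]
tool_rot: [179.9, 0.0, 15.1]
force: [-0.0, -0.5, -0.1]
grip_width: 0.0003
grasp_force: 0.0
tip 65.1672941664597 sh 36.83060650619187 n 5941
light (array([ 0.5272, -0.0174,  0.0628, 15.6884]), np.float64(35.33))
cap 0.513667106628418 0.12839965522289276 0.017574025318026543 0.15296571405365678 2567 [0.51391117 0.12813173]
tool [0.4825 0.049  0.2067] 0.00030643510167902694 to cap tool mm [ 50.8 -68.6  53.6]
finger z [-28.53418776 -17.44595995 -16.51727145]
scene tin [0.4928 0.3412 0.0287] [0.4927 0.3412 0.0286]
scene bulb [ 0.6634 -0.2325  0.0622] [ 0.6635 -0.2325  0.0618]
scene jar [ 0.6853 -0.4105  0.0758] [ 0.6853 -0.4104  0.076 ]
scene pot [ 0.7854 -0.0697  0.0727] [ 0.7854 -0.0696  0.0729]
side tin [0.4876 0.3397 0.0276] [0.4478 0.3449 0.0262]
side bulb [ 0.641  -0.2449  0.0625] [ 0.6412 -0.245   0.0624]
side jar [ 0.6728 -0.4182  0.0755] [ 0.6728 -0.4183  0.0753]
side pot [ 0.7778 -0.0733  0.0718] [ 0.7777 -0.0734  0.0715]
```

View pics/end_side.png

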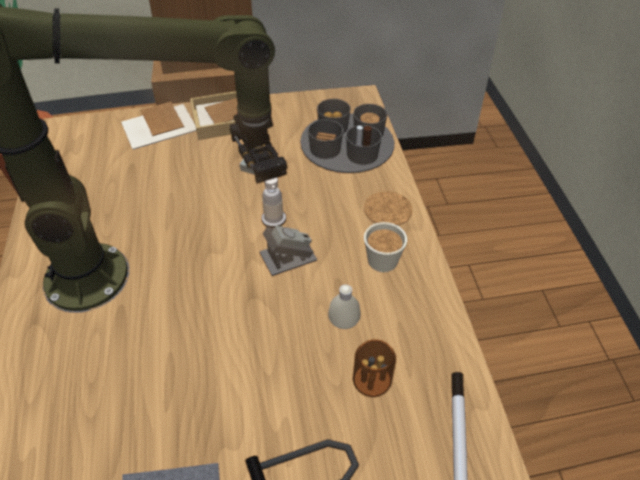

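The light is seated in the cradle at (290,240), and the cap at (271,183) is back up to 152 mm. The bystanders have not moved; in the side view the arm only hides the tin. The robot touches nothing, so I'm handing in.

```bash
python3 -c "
from cell import env
print(env.sign_off())"
```

```text
the job is handed in; nothing more can be done
None
```

I set the light flat and fully home in the cradle, nose downhill, then pressed the cap to its stop and saw it spring back up; the bystanders didn't move, and I handed the job in at about 24 s (no verdict was returned).

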